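Lock the steering hub fixture

TASK

Lock the hub fixture: with a fingertip push the upright pin on the slotted disc round until the disc's one deep slot faces the locking bar squarely, then push the bar by its end plate along its guide into that slot, fully home, until the end plate is up against the guide rails. Bring the slot round before you move the bar. Leave the bar down in its guide, lift nothing, and leave the loose parts standing about where they are.

Things in the scene. Friction and masses are not known exactly. Their poses are not given: they have to be found in the camera images.
- fixture: Fixed aluminium base plate, 200 mm (x) by 360 mm (y) by 12 mm thick; origin under it, on the table, on the guide's centre line; it reaches from y -170 to +190 mm. Its yaw varies. Its y axis runs along the guide: the disc lies at -y, the bar's end plate at +y, and the bar is pushed towards -y. Two guide rails, each 14 mm wide, tops 28 mm above the table, stand 17 mm apart at x = +-8.5 mm inside faces, from y = 10 to 80 mm.
- lock_disc (a joint): Angle of the locking disc about its vertical axis, rad, growing counter-clockwise seen from above. 0 = the deep slot faces the bar squarely (fixture +y). Starts between 0.65 and 1.9 (so turn it clockwise), range -0.6 to 2.6; it stays where it is left (friction about 0.15 N m, no spring).
- disc_center (a point): Centre of the disc's top face, 25 mm above the table; on the fixture at x 0, y -80 mm. Dark steel disc, 150 mm across, 12 mm thick. The deep slot is 20 mm wide, 37 mm deep from the rim, with a flared mouth; two shallow notches of the same width, only 12 mm deep, are cut 60 degrees clockwise and 75 degrees counter-clockwise of it, and the bar cannot go home in those. A 32 mm hub, 18 mm high, with an 18 mm stub shaft, 38 mm high, stands on the centre.
- pin_top (a point): Top of the upright steel pin on the disc, 67 mm above the table: 12 mm across, 42 mm tall above the disc, 58 mm from the disc's axis, exactly opposite the deep slot. Push it sideways to turn the disc (about 3 N).
- slot_mouth (a point): Middle of the deep slot's open mouth, at the disc's rim (75 mm from its axis), level with the disc's top.
- lock_bar: Loose steel locking bar lying in the guide on the base plate, about 0.27 kg, 14 by 14 mm section, tapered tip. Origin under the front (disc-side) face of its end plate, 12 mm above the table while it lies in the guide; the bar reaches 116 mm from there to -y. Fixture y of the origin: 128 to 145 mm at the start, 80 mm when fully home, where the end plate stops against the rails' ends (the tip is then 31 mm inside the rim, 6 mm short of the slot's floor).
- push_face (a point): Centre of the back (+y) face of the bar's upright end plate, the face to push: 50 mm wide, from 14 to 46 mm above the table, the plate 8 mm thick; this point is 30 mm above the table. A push of 1 to 3 N slides the bar.
- bar_tip (a point): Middle of the bar's tip, on its top edge.
- socket: Bystander, leave alone: steel wrench socket, 26 mm across, 38 mm tall, standing on the base plate; origin at the middle of its underside.
- bearing: Bystander, leave alone: steel bearing ring, 42 mm across, 14 mm tall, on the base plate; origin at the middle of its underside.
- oiler: Bystander, leave alone: small white oiler bottle, 28 mm across, 58 mm tall, on the base plate; origin at the middle of its underside.
- lug_nut: Bystander, leave alone: steel wheel nut, 26 mm across, 22 mm tall, on the base plate; origin at the middle of its underside.
- screwdriver: Bystander, leave alone: screwdriver lying on the table to the robot's right; origin at the middle of its underside.
- mug: Bystander, leave alone: white mug, 80 mm across, 90 mm tall, on the table to the left; origin at the middle of its underside.
- polish_tin: Bystander, leave alone: metal tin, 70 mm across, 110 mm tall, on the table to the left; origin at the middle of its underside.
- mallet: Bystander, leave alone: hammer lying on the table to the right; origin at the middle of its underside.
Things that resemble listed ones, but are neither listed nor needed, are in the scene too. Leave any black or yellow look-alike of the lock_bar alone.

How it is judged:
On the way, in this order (a step that is already met when the one before it is completed fails the run):
1. the deep slot is brought to face the bar (within 0.12 rad) while the bar is still drawn back, clear of the disc (value of joint lock_disc between -0.12 and 0.12 rad and y of lock_bar in the frame of fixture above 0.118 m), for 0.2 s.
2. the bar is pushed home into the slot (value of joint lock_disc between -0.1 and 0.1 rad and y of lock_bar in the frame of fixture below 0.085 m and x of lock_bar in the frame of fixture between -0.005 and 0.005 m and z of lock_bar in the frame of fixture below 0.016 m), for 0.2 s.
At the end, for the whole second after the job is handed in: The deep slot faces the bar within 0.1 rad, the bar lies flat in its guide with its end plate within 5 mm of the guide rails' ends, and bar and disc are at rest (all of step 2 and linear speed of lock_bar below 0.01 m/s and velocity of joint lock_disc between -0.05 and 0.05 rad/s); the robot touches nothing.
It fails at once if the locking bar is lifted in or out of its guide (raised over 10 mm or tipped over 0.2 rad) (z of lock_bar in the frame of fixture above 0.022 m or angle between lock_bar's own z axis and vertical above 0.2 rad).
It fails at once if a bystander is moved by more than 20 mm or lifted (distance of any of socket, bearing, oiler, lug_nut, screwdriver, mug, polish_tin, mallet from where it was at the start of the episode above 0.02 m).
It also fails if it takes over 48 s, if anything falls off the work surface, if the arm or the gripper's body presses on something with over 40 N, if the wrist force passes 120 N, or if a joint passes its speed limit or range.

ROBOT

A 6-joint arm with a two-finger parallel gripper is mounted at the origin on the work surface. World frame = base frame: x ahead of the robot, y to its left, z up, the work surface at z = 0. Lengths are in m, angles in rad, forces in N, time in s.
With the tool pointing down it reaches from about 0.375 to 0.9 m from the base axis. Payload 3.1 kg.
Tool frame: the origin (TCP) lies midway between the tips of the shut fingers; the grasp point (between the pads) lies 19 mm behind it; x points along the fingers, z is the direction in which the jaws open and shut, and the axes are right-handed (so a half turn about x gives the same grasp; the last joint's range is limited). The gripper opens to 87 mm and grips with 3 to 60 N. Pads are 19 mm wide; open, the fingers measure 117 mm over their backs; the gripper's body (75 mm by 190 mm) begins 51 mm behind the grasp point.
Start: joints at [-1.429, 0.527, 1.433, -0, 1.181, -0.178], TCP at [0.197, -0.593, 0.197] pointing down, gripper open.
Joint ranges: [-3.08, 3.08], [-0.75, 2.2], [0.22, 2.44], [-1.43, 4.57], [0, 2.65], [-2.85, 2.85]. Speed limits (rad/s): [2.79, 2.79, 3.14, 3.14, 3.14, 3.14].

INTERFACE

Orientations are given as a unit quaternion [x, y, z, w].
In Python, from rig import robot, optics, workorder gives the robot as it stands.
- The arm moves only by the tool arm_command, never from a script. Its argument "plan" is a list of rows, each a list of 7 numbers: the shift along the tool's x, y, z in cm, then the turn, a rotation vector about the tool's x, y, z in rad, then the finger opening in cm, from 0 to 8.7. In form: [[x, y, z, ax, ay, az, gripper], ...]. A call has 1 to 12 rows; each row shifts and turns the pose as measured when the row begins, along the tool's axes as they then stand; what a row does not reach is not made up. A row lasts 1/8 s, in which the tool goes at most 62.5 mm and 10.7 degrees, less where a joint would pass 70% of its speed; a pose out of reach is approached as far as the arm can. A call with a gripper value outside its range is refused whole. The fingers move at their own pace and stop on an object; "grip_force" is the grip in N (left out, the last holds). Time passes only in rows, so rows that do not move let the fingers close. It gives the time, the measured TCP pose, the force and the opening at its end, in the units of the state.
- robot.get_obs(): the state, without advancing time (a new reading comes with each control period).
- optics.camera(name): name is "side" or "top"; returns (picture, depth): 480x640x3 uint8, blue, green, red; 480x640 float32, m along the optical axis (not along the pixel's ray), 0 where there is no reading.
- optics.camera_info(name): a dict with "mtx" (3x3 intrinsics, pixels), "position" and "rotation" of the camera in the world. Camera axes: x right, y down, z forward; pixel columns grow to the right and rows downward; lengths in m; the calibration is good to about 2 mm. A picture is of the moment at which its call begins. camera_info takes no time and is no camera call.
- workorder.hand_in(): hands the job in, once; it reports no verdict.
The state is a dict: "time": time; "q": joint angles; "joint_velocities": joint speeds; "joint_torque": joint torques, N m; "position": TCP position; "tool_rot": TCP orientation; "ft_force": force on the tool from outside, world axes, zero at the start; "moment": the same for the moment, N m; "grip_width": finger opening in m.
Only numpy, scipy, OpenCV 4.12 (cv2) and the standard library are available. Lean on these libraries where they do the work, as an engineer would, in place of code of your own. Each camera call takes 0.05 s, during which the arm holds its last target. There are 200 camera calls.

## Working session

There is one attempt and no reset: what is moved stays moved. The work goes in short steps, Python scripts to look and compute and a tool call to move; the robot and the scene stay as the last step left them, time stands still between calls to the robot, and variables do not carry over. Pictures are saved under pics/ and viewed, about 8 in all and at most 12, crops included, and the job is handed in when it is done.

Besides the shell and the picture viewer there is one more tool, called after "Request:" by a JSON object that holds its "api" and its "payload", one argument or row to a line. arm_command: Moves the arm, as the interface text tells. Its arguments: {"type":"object","properties":{"plan":{"type":"array"},"grip_force":{"type":"number"}},"required":["plan"]}

```bash
mkdir -p pics; cat > h.py <<'E'
import numpy as np, cv2
from rig import robot, optics, workorder
from scipy.spatial.transform import Rotation as R
def Rm(i):
    r=np.array(i["rotation"],float)
    return r if r.shape==(3,3) else R.from_quat(r).as_matrix()
def ray(name,uv,z):
    i=optics.camera_info(name); K=np.array(i["mtx"]); p=np.array(i["position"])
    d=Rm(i)@np.linalg.solve(K,np.array([uv[0],uv[1],1.]))
    return p+d*(z-p[2])/d[2]
def proj(name,P):
    i=optics.camera_info(name); c=Rm(i).T@(np.array(P)-np.array(i["position"]))
    q=np.array(i["mtx"])@c; return q[:2]/q[2]
E
python3 - <<'E'
from h import *
print(robot.get_obs())
for n in("top","side"):
    im,d=optics.camera(n); cv2.imwrite(f"pics/{n}0.png",im); np.save(f"{n}0.npy",d); print(n,optics.camera_info(n))
E
```

```text
{'time': 0.0, 'q': array([-1.42847486e+00,  5.28460783e-01,  1.43390546e+00,  6.07936765e-06,
        1.18142198e+00, -1.78505559e-01]), 'joint_velocities': array([-4.31042219e-05,  9.28238990e-04,  6.95509549e-04, -2.78408336e-03,
        4.97818006e-04,  7.63552846e-04]), 'joint_torque': array([-1.42366243e-03, -4.40052724e+01, -1.76596087e+01,  6.32137223e-02,
        5.80849964e-02, -1.76296567e-04]), 'position': array([ 0.19700616, -0.59229808,  0.19607402]), 'tool_rot': array([ 0.41427798,  0.57398049, -0.41315775,  0.5729056 ]), 'ft_force': array([-0.35494112,  0.32364713, -0.12868525]), 'moment': array([ 0.02780526, -0.00162486, -0.04822247]), 'grip_width': 0.08711357462751934}
top {'mtx': array([[537.34755961,   0.        , 323.09544234],
       [  0.        , 537.34755961, 238.65277198],
       [  0.        ,   0.        ,   1.        ]]), 'position': array([ 0.18976253, -0.00200956,  1.60397529]), 'rotation': array([-0.69855309,  0.70891661, -0.07181604,  0.06559934])}
side {'mtx': array([[454.85631817,   0.        , 319.85605742],
       [  0.        , 454.85631817, 236.81659378],
       [  0.        ,   0.        ,   1.        ]]), 'position': array([0.41779454, 0.78461404, 0.87367015]), 'rotation': array([-0.03337975,  0.92630129, -0.37497831,  0.01558787])}
```

View pics/top0.png

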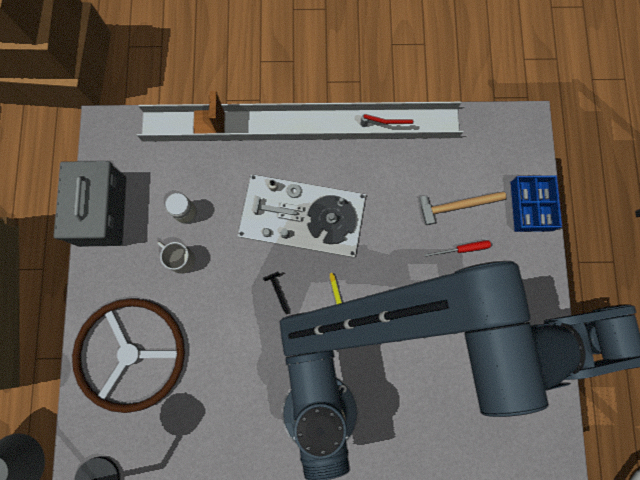

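View pics/side0.png

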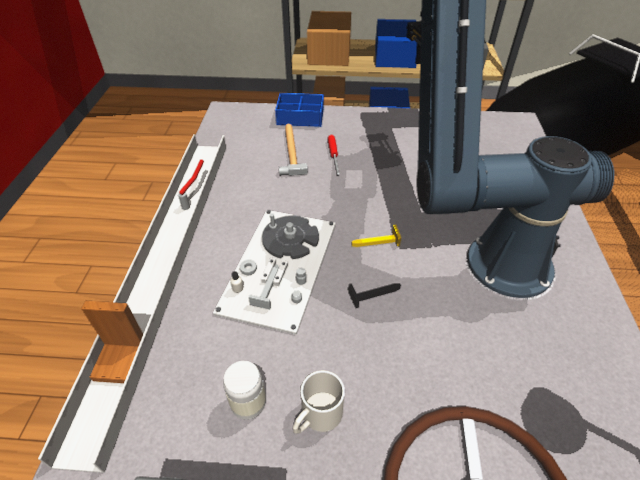

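The fixture is at about (240–366, 175–257) in the top view and (217–335, 210–328) in the side view. The bar's plate is on the mug side. I'll enlarge both views in one picture.

```bash
python3 - <<'E'
from h import *
a=cv2.imread("pics/top0.png")[165:265,230:375]; b=cv2.imread("pics/side0.png")[205:335,210:345]
a=cv2.resize(a,(435*2-435+0,300),interpolation=cv2.INTER_CUBIC) if 0 else cv2.resize(a,None,fx=2.9,fy=2.9,interpolation=cv2.INTER_CUBIC)
b=cv2.resize(b,None,fx=2.75,fy=2.75,interpolation=cv2.INTER_CUBIC)
c=np.zeros((max(len(a),len(b)),a.shape[1]+b.shape[1],3),np.uint8); c[:len(a),:a.shape[1]]=a; c[:len(b),a.shape[1]:]=b
print(c.shape); cv2.imwrite("pics/crop0.png",c)
# plate contour
im=cv2.imread("pics/top0.png"); hsv=cv2.cvtColor(im,cv2.COLOR_BGR2HSV)
for t in (170,185,200):
    m=((hsv[...,2]>t)&(hsv[...,1]<40)).astype(np.uint8); m[:160]=0;m[270:]=0;m[:,:225]=0;m[:,380:]=0
    pts=cv2.findNonZero(m); r=cv2.minAreaRect(cv2.convexHull(pts)); bx=cv2.boxPoints(r)
    W=np.array([ray("top",p,0.012)[:2] for p in bx]); print(t,bx.round(1).tolist(),W.round(4).tolist(),np.linalg.norm(np.diff(W,axis=0),axis=1))
E
```

```text
(358, 791, 3)
170 [[237.8000030517578, 235.89999389648438], [248.6999969482422, 173.6999969482422], [364.6000061035156, 193.89999389648438], [353.70001220703125, 256.1000061035156]] [[0.5155, 0.2387], [0.7114, 0.2082], [0.6419, -0.1481], [0.4488, -0.1096]] [0.19825409 0.36300992 0.19696907]
185 [[238.1999969482422, 236.0], [248.5, 174.10000610351562], [364.1000061035156, 193.39999389648438], [353.79998779296875, 255.3000030517578]] [[0.5152, 0.2378], [0.7101, 0.2089], [0.6436, -0.1467], [0.4513, -0.1099]] [0.19702371 0.36172853 0.19581704]
200 [[246.0, 236.0], [249.0, 187.3000030517578], [348.0, 193.3000030517578], [345.0, 242.0]] [[0.5149, 0.2141], [0.6677, 0.2069], [0.6445, -0.0971], [0.4923, -0.0844]] [0.15294368 0.30489057 0.15275632]
```

View pics/crop0.png

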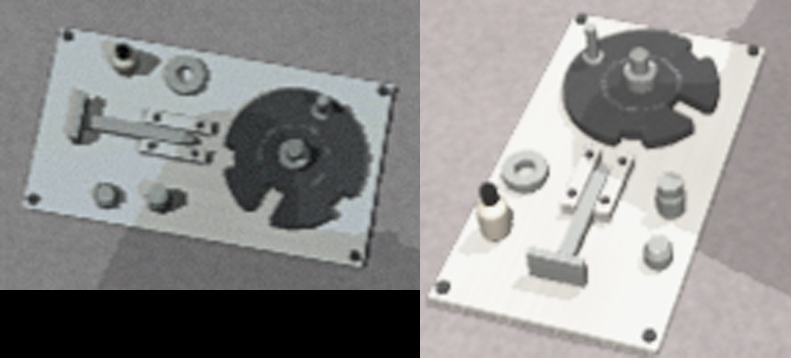

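```bash
cat >> h.py <<'E'
def plate(name,im,box):
    hsv=cv2.cvtColor(im,cv2.COLOR_BGR2HSV); x0,y0,x1,y1=box
    m=np.zeros(im.shape[:2],np.uint8); m[y0:y1,x0:x1]=((hsv[...,2]>165)&(hsv[...,1]<40))[y0:y1,x0:x1]*255
    m=cv2.morphologyEx(m,cv2.MORPH_OPEN,np.ones((3,3)))
    c=max(cv2.findContours(m,cv2.RETR_EXTERNAL,cv2.CHAIN_APPROX_NONE)[0],key=cv2.contourArea)
    h=cv2.convexHull(c); q=cv2.approxPolyN(h,4,ensure_convex=True).reshape(-1,2)
    return q,np.array([ray(name,p,.012)[:2] for p in q])
E
python3 - <<'E'
from h import *
T=cv2.imread("pics/top0.png");S=cv2.imread("pics/side0.png")
for n,im,b in(("top",T,(225,160,380,270)),("side",S,(200,200,345,340))):
    q,W=plate(n,im,b); print(n,q.tolist(),W.round(4).tolist(),W.mean(0),np.linalg.norm(W-np.roll(W,1,0),axis=1))
def tp(x,y): return (230+x/2.9-.3,165+y/2.9-.3)
def sp(x,y): return (210+(x-420)/2.75-.3,205+y/2.75-.3)
for nm,z,t,s in(("pin",.067,(321,101),(592,27)),("shaft",.063,(291,148),(640,51)),("pushplate top mid",.046,(71,115),(557,258)),
 ("oiler",.070,(123,51),(488,190)),("socket",.05,(160,190),(671,182)),("nut",.034,(106,193),(659,240)),("bearing",.026,(185,74),(526,168)),
 ("slot floor",.025,(281,198),None),("slot mouth",.025,(269,220),None)):
    print(nm,ray("top",tp(*t),z)[:2].round(4), s and ray("side",sp(*s),z)[:2].round(4))
E
```

```text
top [[400, 200], [294, 245], [238, 236], [251, 174]] [[0.621, -0.2562], [0.4852, 0.0694], [0.5153, 0.2383], [0.7102, 0.2011]] [0.58292771 0.0631375 ] [0.46592093 0.35276646 0.17150213 0.19847028]
side [[333, 200], [347, 339], [200, 339], [200, 200]] [[0.4557, -0.1964], [0.4012, 0.2556], [0.7191, 0.2783], [0.8359, -0.17]] [0.60298187 0.04189409] [0.38112798 0.45527169 0.31869321 0.46330482]
pin [ 0.6099 -0.0709] [ 0.6074 -0.066 ]
shaft [ 0.562  -0.0395] [ 0.5591 -0.041 ]
pushplate top mid [0.6042 0.1863] [0.6006 0.1867]
oiler [0.6647 0.1308] [0.664  0.1393]
socket [0.523  0.0944] [0.5157 0.1035]
nut [0.524 0.151] [0.5212 0.1537]
bearing [0.6524 0.0695] [0.6489 0.0766]
slot floor [ 0.5182 -0.0292] None
slot mouth [ 0.4951 -0.0164] None
```

```bash
cat >> h.py <<'E'
YAW=-.185; C=np.array([.5605,-.040])
fx=np.array([np.cos(YAW),np.sin(YAW)]); fy=np.array([-np.sin(YAW),np.cos(YAW)])
O=C+.08*fy
def fix(p): d=np.array(p)[:2]-O; return np.array([d@fx,d@fy])
def delta(pos,push,s=1):
    """tool-frame shift (cm) and rotvec to reach pos with s*tool y along horizontal world angle push, x down"""
    o=robot.get_obs(); M=R.from_quat(o["tool_rot"]).as_matrix()
    x=np.array([0,0,-1.]); y=s*np.array([np.cos(push),np.sin(push),0]); G=np.c_[x,y,np.cross(x,y)]
    return (M.T@(np.array(pos)-o["position"])*100).round(2), R.from_matrix(M.T@G).as_rotvec().round(3)
E
python3 - <<'E'
from h import *
print(R.from_quat(robot.get_obs()["tool_rot"]).as_matrix().round(3))
pin=np.array([.6085,-.0685]);phi=np.arctan2(*(pin-C)[::-1]); print("phi",phi,"joint",phi-(YAW-np.pi/2))
p=phi-np.pi/2; s=pin-.035*np.array([np.cos(p),np.sin(p)]); print(p,s)
for sg in(1,-1): print(sg,delta([*s,.15],p,sg))
def tp(x,y): return (230+x/2.9-.3,165+y/2.9-.3)
H=np.array([ray("top",tp(*h),.012)[:2] for h in((68,36),(388,90),(355,256),(33,199))]); print(H.round(4),H.mean(0)-.01*fy,O)
for a,b in((0,1),(3,2),(3,0),(2,1)): d=H[a]-H[b]; print(np.linalg.norm(d),np.arctan2(d[1],d[0]))
E
```

```text
[[-0.     0.949  0.315]
 [ 0.002  0.315 -0.949]
 [-1.     0.    -0.002]]
phi -0.5358112379604634 joint 1.2199850888344332
-2.10660756475536 [ 0.62636886 -0.03840508]
1 (array([  4.71,  58.21, -39.02]), array([ 2.427e+00, -1.000e-03,  2.000e-03]))
-1 (array([  4.71,  58.21, -39.02]), array([-0.714, -0.002, -0.001]))
[[ 0.7001  0.1944]
 [ 0.636  -0.1446]
 [ 0.4584 -0.105 ]
 [ 0.5234  0.2291]] [0.57764279 0.03362399] [0.57521572 0.0386349 ]
0.3449676936047243 1.3840201994150743
0.3403861934915971 1.3787132798716417
0.18008204078811843 2.9476001266528296
0.18197895430353375 2.9224674411441933
```

Request:
{"api": "arm_command", "payload": {
  "plan": [
    [0, 4.8, -3.2, 0, 0, 0, 0],
    [0, 4.8, -3.2, 0, 0, 0, 0],
    [0, 4.8, -3.2, 0, 0, 0, 0],
    [0, 4.8, -3.2, 0, 0, 0, 0],
    [0, 4.8, -3.2, 0, 0, 0, 0],
    [0, 4.8, -3.2, 0, 0, 0, 0],
    [0, 4.8, -3.2, 0, 0, 0, 0],
    [0, 4.8, -3.2, 0, 0, 0, 0],
    [0, 4.8, -3.2, 0, 0, 0, 0],
    [0, 4.8, -3.2, 0, 0, 0, 0],
    [0, 4.8, -3.2, 0, 0, 0, 0],
    [0, 4.8, -3.2, 0, 0, 0, 0]
  ]
}}

```text
time: 1.6
position: [0.6335, -0.0346, 0.1924]
tool_rot: [0.417, 0.573, -0.416, 0.57]
ft_force: [0.4, 0.8, 0.5]
grip_width: 0.0004
```

Request:
{"api": "arm_command", "payload": {
  "plan": [
    [0, 0, 0, -0.18, 0, 0, 0],
    [0, 0, 0, -0.18, 0, 0, 0],
    [0, 0, 0, -0.18, 0, 0, 0],
    [0, 0, 0, -0.17, 0, 0, 0]
  ]
}}

```text
time: 2.1
position: [0.6347, -0.0282, 0.1894]
tool_rot: [0.183, 0.686, -0.181, 0.68]
ft_force: [0.5, 0.5, 0.4]
grip_width: 0.0004
```

```bash
python3 - <<'E'
from h import *
o=robot.get_obs(); print(o["time"],o["position"],o["q"].round(2),o["grip_width"])
print(delta([.6264,-.0384,.046],-2.107,-1))
E
```

```text
2.1 [ 0.634695   -0.02821429  0.18943269] [-0.22  0.55  1.41  0.    1.19  0.3 ] 0.0004089263828154635
(array([14.34, -1.3 , -0.09]), array([ 0.015, -0.008, -0.   ]))
```

Request:
{"api": "arm_command", "payload": {
  "plan": [
    [4, 0, 0, 0, 0, 0, 0],
    [4, 0, 0, 0, 0, 0, 0],
    [4, 0, 0, 0, 0, 0, 0],
    [2, 0, 0, 0, 0, 0, 0],
    [0.5, 0, 0, 0, 0, 0, 0]
  ]
}}

```text
time: 2.72
position: [0.6338, -0.0273, 0.0397]
tool_rot: [0.183, 0.686, -0.181, 0.681]
ft_force: [0.1, -0.0, -0.2]
grip_width: 0.0004
```

```bash
python3 - <<'E'
from h import *
o=robot.get_obs(); print(o["time"],o["position"])
print(delta([.6264,-.0384,.046],-2.107,-1),delta([*(np.array([.6085,-.0685])+.0155*np.array([.51,.86])),.046],-2.107,-1))
a=optics.camera("top")[0][165:265,230:375]; b=optics.camera("side")[0][185:315,210:345]
a=cv2.resize(a,None,fx=2.9,fy=2.9,interpolation=cv2.INTER_CUBIC)
b=cv2.resize(b,None,fx=2.75,fy=2.75,interpolation=cv2.INTER_CUBIC)
c=np.zeros((max(len(a),len(b)),a.shape[1]+b.shape[1],3),np.uint8); c[:len(a),:a.shape[1]]=a; c[:len(b),a.shape[1]:]=b
cv2.imwrite("pics/crop1.png",c)
E
```

```text
2.725 [ 0.6338239  -0.02732999  0.03967815]
(array([-0.63, -1.33, -0.1 ]), array([ 0.016, -0.008, -0.   ])) (array([-0.63, -3.28, -0.13]), array([ 0.016, -0.008, -0.   ]))
```

View pics/crop1.png

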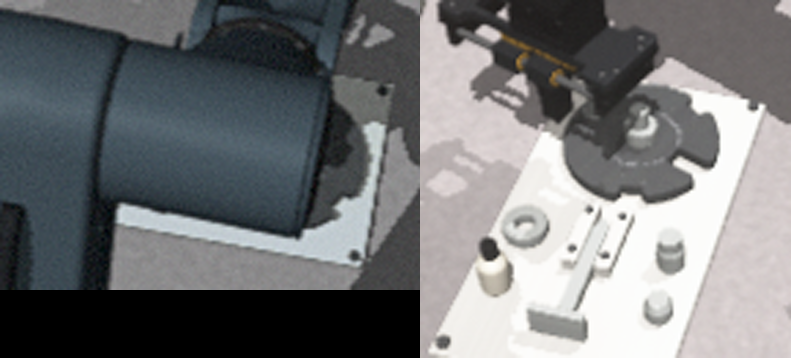

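Request:
{"api": "arm_command", "payload": {
  "plan": [
    [-0.1, -1.2, -0.05, 0, 0, 0, 0],
    [-0.1, -1, -0.05, 0.01, 0, 0, 0],
    [0, -0.6, 0, 0.01, 0, 0, 0],
    [0, -0.3, 0, 0, 0, 0, 0],
    [0, -0.3, 0, 0, 0, 0, 0]
  ]
}}

```text
time: 3.45
position: [0.618, -0.0596, 0.047]
tool_rot: [0.19, 0.681, -0.188, 0.682]
ft_force: [-0.2, 0.4, 0.8]
grip_width: 0.0009
```

Request:
{"api": "arm_command", "payload": {
  "plan": [
    [0, -0.58, 0.13, 0.1, 0, 0, 0],
    [0, -0.58, 0.13, 0.1, 0, 0, 0],
    [0, -0.58, 0.13, 0.1, 0, 0, 0],
    [0, -0.58, 0.13, 0.1, 0, 0, 0]
  ]
}}

```text
time: 3.95
position: [0.6071, -0.081, 0.0471]
tool_rot: [0.326, 0.628, -0.323, 0.629]
ft_force: [0.9, 0.5, -0.1]
grip_width: 0.0007
```

```bash
cat >> h.py <<'E'
def arc(phi,off=.0155,r=.058,z=.042):
    "tool move that puts the finger square behind a pin at world angle phi"
    rh=np.array([np.cos(phi),np.sin(phi)]); t=np.array([rh[1],-rh[0]])
    return delta([*(C+r*rh-off*t),z],phi-np.pi/2,-1)
def crop(name):
    a=optics.camera("side")[0][185:315,210:345]; cv2.imwrite(name,cv2.resize(a,None,fx=4,fy=4,interpolation=cv2.INTER_CUBIC))
E
python3 - <<'E'
from h import *
o=robot.get_obs(); print(o["time"],o["position"],o["ft_force"])
M=R.from_quat(o["tool_rot"]).as_matrix(); t=-M[:2,1]; r=M[:2,2]
d=o["position"][:2]-C; print("radial",d@r,"tang",d@t,"phi tool",np.arctan2(r[1],r[0])); 
crop("pics/side2.png")
E
```

```text
3.95 [ 0.60714122 -0.08101397  0.04713963] [ 0.85402385  0.53110847 -0.05609063]
radial 0.06043762573036604 tang -0.014312249950670935 phi tool -0.9538160401479735
```

View pics/side2.png

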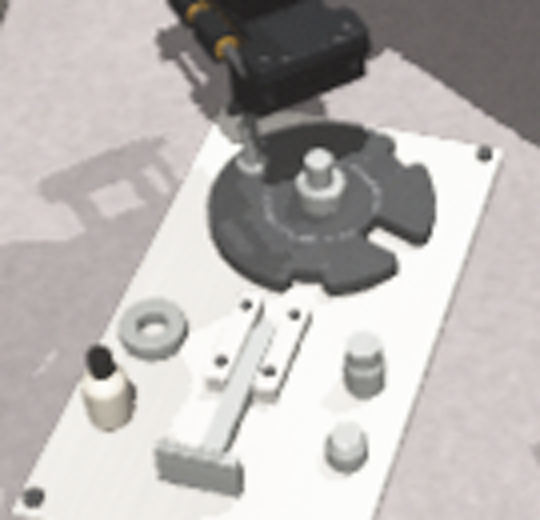

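```bash
python3 - <<'E'
from h import *
o=robot.get_obs(); p=o["position"]; M=R.from_quat(o["tool_rot"]).as_matrix()
f=lambda P:((proj("side",P)-[210,185])*4).round(0)
print("tcp",f(p),"up50",f(p-M[:,0]*.05))
for a in (-.536,-.95): b=C+.058*np.array([np.cos(a),np.sin(a)]); print(a,f([*b,.025]),f([*b,.067]))
print("ctr",f([*C,.063]))
E
```

```text
tcp [256. 124.] up50 [250.  67.]
-0.536 [250. 160.] [245. 114.]
-0.95 [278. 143.] [274.  97.]
ctr [316. 154.]
```

```bash
python3 - <<'E'
from h import *
d=optics.camera("side")[1][185:315,210:345]; i=optics.camera_info("side"); K=np.array(i["mtx"])
for u,v in((238,85),(240,100),(243,120),(246,135),(250,155),(252,165),(260,100),(300,90),(320,160)):
    px=(210+u/4,185+v/4); z=d[v//4,u//4]; P=Rm(i)@(np.linalg.solve(K,[*px,1])*z)+i["position"]; print(u,v,P.round(3))
E
```

```text
238 85 [ 0.615 -0.08   0.083]
240 100 [ 0.613 -0.07   0.079]
243 120 [ 0.612 -0.068  0.063]
246 135 [ 0.61  -0.063  0.055]
250 155 [ 0.609 -0.063  0.036]
252 165 [ 0.608 -0.064  0.026]
260 100 [0.584 0.006 0.151]
300 90 [ 0.562 -0.006  0.149]
320 160 [ 0.558 -0.035  0.062]
```

```bash
python3 - <<'E'
from h import *
a=optics.camera("side")[0][190:270,240:340]; b=cv2.imread("pics/side0.png")[190:270,240:340]
c=np.vstack([a,b]); c=(255*(c/255.)**.5).astype(np.uint8); c=np.hstack([c[:80],c[80:]])
cv2.imwrite("pics/g3.png",cv2.resize(c,None,fx=4,fy=4,interpolation=cv2.INTER_CUBIC))
E
```

```text
(no output)
```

View pics/g3.png

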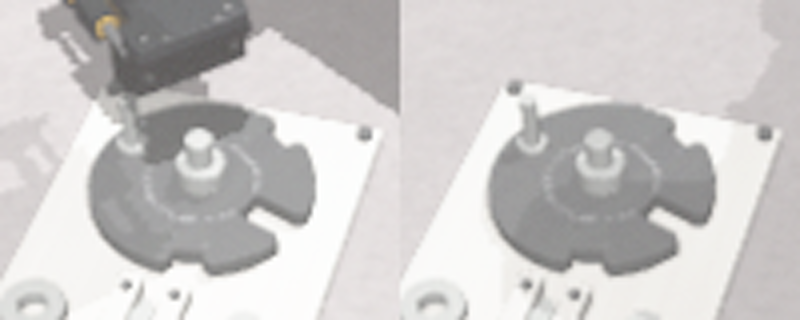

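```bash
python3 - <<'E'
from h import *
d=optics.camera("side")[1]; i=optics.camera_info("side"); K=np.array(i["mtx"])
v,u=np.mgrid[200:232,262:292]; z=d[200:232,262:292]
P=(np.linalg.inv(K)@np.stack([u.ravel(),v.ravel(),0*u.ravel()+1])*z.ravel()).T@Rm(i).T+i["position"]
Z=(P[:,2]*1000).round().astype(int).reshape(u.shape);Y=(P[:,1]*1000).round().astype(int).reshape(u.shape)
for r in range(0,32,2): print(200+r," ".join(f"{Z[r,c]:3d}/{Y[r,c]:4d}" for c in range(0,30,2)))
o=robot.get_obs();print(o["q"],o["position"],o["joint_torque"].round(2))
E
```

```text
200  -5/-201  -4/-200  -3/-200 158/ -20 177/   2 186/  11 185/  10 186/  11 185/   9 183/   7 179/   2 178/   0 177/  -1 174/  -5 171/  -8
202  -1/-188   0/-187  -2/-191  98/ -79 157/ -13 180/  11 186/  18 182/  13 181/  12 181/  12 176/   6 172/   1 167/  -5 168/  -4 164/ -10
204   0/-179  -4/-183   1/-178  91/ -79 106/ -63 171/   9 178/  16 178/  15 176/  12 169/   5 170/   6 166/   1 158/  -9 156/ -11 154/ -13
206  -3/-174  -2/-172   0/-171  84/ -79  96/ -66 165/   9 173/  17 168/  11 167/  10 163/   5 160/   2 153/  -6 155/  -5 149/ -11 147/ -14
208   0/-162  -5/-167  -5/-168  77/ -79  89/ -67 157/   7 168/  19 160/  10 155/   4 156/   4 150/  -2 148/  -5 146/  -7 142/ -12  -5/-172
210  -1/-155  -3/-156 874/ 785  13/-140  82/ -67 149/   5 154/  10 154/  10 150/   6 148/   3 143/  -3 144/  -2  -2/-160   1/-158   1/-158
212  -5/-151  -3/-149  13/-132  16/-129  71/ -71  73/ -69 150/  12 148/  10 144/   5  11/-137   1/-148  -1/-151   1/-149  -3/-154  -3/-154
214  -3/-140  13/-124  12/-124  11/-127  65/ -70  63/ -72   9/-130  12/-126  13/-126  12/-128  12/-128  10/-131   6/-135   9/-1
[... 603 characters left out ...]
 -72  26/ -72  33/ -66  33/ -66  26/ -73  23/ -77  22/ -78  25/ -76  22/ -79  62/ -38  60/ -41  62/ -39
226  10/ -79  11/ -79  22/ -67  21/ -69  27/ -63  29/ -62  25/ -66  22/ -70  23/ -69  25/ -67  24/ -69  25/ -69  59/ -35  61/ -33  60/ -34
228  11/ -71  28/ -54  24/ -58  25/ -58  21/ -62  21/ -62  21/ -63  21/ -63  26/ -59  23/ -62  23/ -62  40/ -46  52/ -34  54/ -33  55/ -32
230   9/ -65  24/ -50  24/ -51  25/ -50  20/ -55  23/ -53  23/ -53  23/ -54  22/ -55  22/ -55  24/ -54  43/ -36  44/ -35  43/ -36  45/ -35
[-0.31611716  0.70608978  1.58209365  0.00382802  0.85161962  0.63031185] [ 0.60723111 -0.08082691  0.04716401] [-1.700e-01 -4.616e+01 -1.221e+01  6.000e-02 -2.000e-02  1.000e-02]
```

```bash
python3 - <<'E'
from h import *
o=robot.get_obs(); p=o["position"]; M=R.from_quat(o["tool_rot"]).as_matrix(); print(p,M.round(3))
f=lambda P:proj("side",P).round(1)
print("crop1 tcp",f([.6338,-.0273,.0397]), "seen 277,239")
a=optics.camera("side")[0]; 
b=cv2.resize(a[100:250,210:410],None,fx=4,fy=4,interpolation=cv2.INTER_CUBIC); b=(255*(b/255.)**.6).astype(np.uint8)
for s in(0,.019,.07): 
    q=((f(p-M[:,0]*s)-[210,100])*4).astype(int); cv2.circle(b,q.tolist(),3,(0,0,255),-1)
cv2.imwrite("pics/g4.png",b)
E
```

```text
[ 0.60723111 -0.08082691  0.04716401] [[ 0.003  0.813  0.583]
 [ 0.002  0.583 -0.813]
 [-1.     0.003 -0.   ]]
crop1 tcp [260.8 232. ] seen 277,239
```

View pics/g4.png

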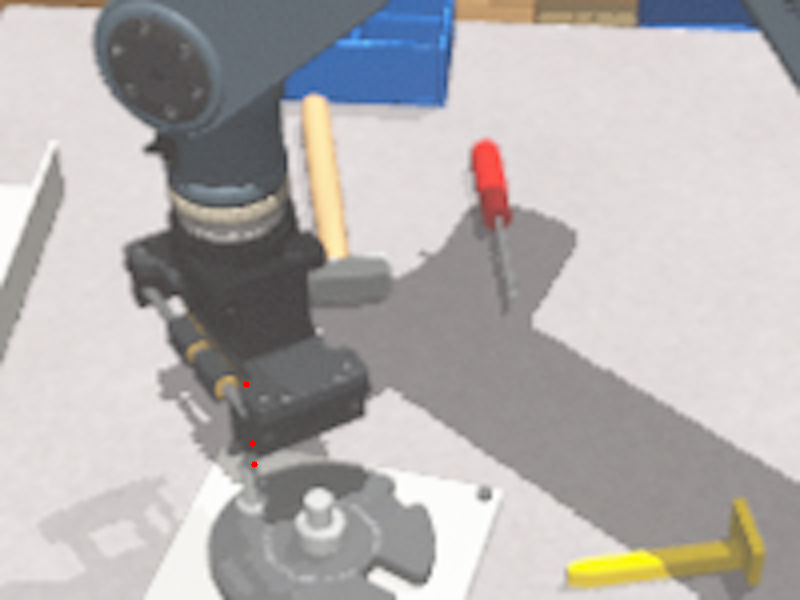

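```bash
python3 - <<'E'
from h import *
o=robot.get_obs(); M=R.from_quat(o["tool_rot"]).as_matrix()
d=optics.camera("side")[1]; i=optics.camera_info("side"); K=np.array(i["mtx"])
v,u=np.mgrid[140:222,235:310]; z=d[140:222,235:310]
P=(np.linalg.inv(K)@np.stack([u.ravel(),v.ravel(),0*u.ravel()+1])*z.ravel()).T@Rm(i).T+i["position"]
L=(P-o["position"])@M*1000
uv=np.c_[u.ravel(),v.ravel()]
k=(P[:,2]>.03)&(P[:,2]<.4)&(P[:,1]<.1)
for lo in range(-220,20,10):
    s=k&(L[:,0]>=lo)&(L[:,0]<lo+10)
    if s.sum(): print(lo,s.sum(),"y",L[s,1].min().round(),L[s,1].max().round(),"z",L[s,2].min().round(),L[s,2].max().round(), "mid", np.median(L[s],axis=0).round())
s=k&(L[:,0]>-60)
for a,b in list(zip(uv[s],L[s].round()))[::6]: print(a,b)
E
```

```text
-220 74 y -22.0 35.0 z -36.0 4.0 mid [-215.   13.  -29.]
-210 188 y -36.0 38.0 z -39.0 19.0 mid [-204.   14.  -27.]
-200 277 y -34.0 39.0 z -53.0 11.0 mid [-194.   12.  -39.]
-190 115 y -37.0 39.0 z -54.0 12.0 mid [-186.    7.  -49.]
-180 71 y -21.0 23.0 z -54.0 -9.0 mid [-175.    1.  -50.]
-170 77 y -20.0 29.0 z -53.0 -1.0 mid [-165.    7.  -50.]
-160 97 y -20.0 28.0 z -54.0 17.0 mid [-155.   18.  -49.]
-150 107 y -23.0 27.0 z -82.0 14.0 mid [-145.   19.  -49.]
-140 606 y -36.0 39.0 z -99.0 96.0 mid [-136.   14.  -68.]
-130 137 y -35.0 39.0 z -97.0 93.0 mid [-126.   24.  -91.]
-120 238 y -37.0 39.0 z -94.0 89.0 mid [-116.   31.  -15.]
-110 181 y -35.0 39.0 z -90.0 88.0 mid [-106.   27.  -45.]
-100 72 y -35.0 38.0 z -89.0 84.0 mid [-97.  15. -86.]
-60 6 y 10.0 12.0 z -11.0 6.0 mid [-53.  11.   1.]
-50 13 y 8.0 12.0 z -11.0 8.0 mid [-46.  10.  -2.]
-40 13 y 9.0 12.0 z -12.0 8.0 mid [-36.  11.   1.]
-30 6 y 8.0 13.0 z -10.0 6.0 mid [-26.  10.  -4.]
-20 21 y 6.0 16.0 z -15.0 -1.0 mid [-17.  11. -10.]
-10 10 y 8.0 15.0 z -13.0 -7.0 mid [ -3.  11. -11.]
0 7 y 4.0 15.0 z -13.0 -6.0 mid [ 4. 11. -8.]
[267 201] [-55.  12.   6.]
[267 204] [-44.  12.   6.]
[269 205] [-45.  10.  -1.]
[268 207] [-37.  12.   2.]
[270 208] [-43.  12. -10.]
[269 210] [-22.   9.   6.]
[271 212] [-27.  10.  -9.]
[270 214] [-18.  12.  -5.]
[272 215] [-18.   9. -12.]
[270 217] [-12.  15. -10.]
[272 218] [ -7.  10. -11.]
[270 220] [ 2. 14. -6.]
[271 221] [ 6. 12. -7.]
```

The disc has not moved. The finger tip is about 25 mm higher than the reported TCP: the depth points put the body and fingers about 25 mm further back, and the finger passed over the pin. I'll back off, then go lower.

```bash
python3 - <<'E'
from h import *
print(arc(-.536,off=.033,z=.047))
E
```

```text
(array([ 0.03,  3.91, -2.05]), array([-0.413,  0.001, -0.003]))
```

Request:
{"api": "arm_command", "payload": {
  "plan": [
    [0, 1.95, -1.0, 0, 0, 0, 0],
    [0, 1.95, -1.0, 0, 0, 0, 0],
    [0, 0, 0, -0.15, 0, 0, 0],
    [0, 0, 0, -0.15, 0, 0, 0],
    [0, 0, 0, -0.11, 0, 0, 0],
    [1.3, 0, 0, 0, 0, 0, 0],
    [1.2, 0, 0, 0, 0, 0, 0]
  ]
}}

```text
time: 5.12
position: [0.6337, -0.0299, 0.0218]
tool_rot: [0.183, 0.681, -0.18, 0.686]
ft_force: [0.7, -0.4, 1.2]
grip_width: 0.0006
```

```bash
cat >> h.py <<'E'
def finger():
    "tool-frame (mm) depth points of the fingers seen from the side"
    o=robot.get_obs(); M=R.from_quat(o["tool_rot"]).as_matrix()
    d=optics.camera("side")[1]; i=optics.camera_info("side"); K=np.array(i["mtx"])
    c=proj("side",o["position"]-.05*M[:,0]).astype(int)
    v,u=np.mgrid[c[1]-40:c[1]+40,c[0]-40:c[0]+40]; z=d[v,u]
    P=(np.linalg.inv(K)@np.stack([u.ravel(),v.ravel(),0*u.ravel()+1])*z.ravel()).T@Rm(i).T+i["position"]
    L=(P-o["position"])@M*1000
    k=(abs(L[:,1])<22)&(abs(L[:,2])<22)&(P[:,2]>.03)&(L[:,0]>-90)
    for lo in range(-90,20,10):
        s=k&(L[:,0]>=lo)&(L[:,0]<lo+10)
        if s.sum()>1: print(lo,s.sum(),"y",L[s,1].min().round(),L[s,1].max().round(),"z",L[s,2].min().round(),L[s,2].max().round())
E
python3 - <<'E'
from h import *
o=robot.get_obs(); print(o["time"],o["position"],o["ft_force"]); finger(); print(arc(-.536,off=.033,z=.02))
E
```

```text
5.125 [ 0.63368732 -0.02988622  0.02184332] [ 0.67184954 -0.37533219  1.16621989]
-70 18 y -10.0 15.0 z -15.0 12.0
-60 28 y -6.0 13.0 z -13.0 10.0
-50 27 y -10.0 14.0 z -11.0 8.0
-40 27 y -8.0 12.0 z -11.0 10.0
-30 23 y -9.0 12.0 z -10.0 10.0
(array([ 0.01, -1.27,  0.11]), array([ 0.017,  0.003, -0.006]))
```

Request:
{"api": "arm_command", "payload": {
  "plan": [
    [0, -1.2, 0.05, 0.01, 0, 0, 0],
    [0, -1, 0.05, 0, 0, 0, 0],
    [0, -0.7, 0, 0, 0, 0, 0],
    [0, -0.58, 0.13, 0.1, 0, 0, 0],
    [0, -0.58, 0.13, 0.1, 0, 0, 0],
    [0, -0.58, 0.13, 0.1, 0, 0, 0]
  ]
}}

```text
time: 5.92
position: [0.6106, -0.0725, 0.019]
tool_rot: [0.294, 0.644, -0.287, 0.646]
ft_force: [1.5, 3.5, -3.1]
grip_width: 0.0006
```

```bash
cat >> h.py <<'E'
def stat():
    o=robot.get_obs(); M=R.from_quat(o["tool_rot"]).as_matrix(); t=-M[:2,1]; r=M[:2,2]; d=o["position"][:2]-C
    phi=np.arctan2(r[1],r[0]); print("t",o["time"],o["position"].round(4),o["ft_force"].round(1),"radial %.4f tang %.4f phi %.3f joint~ %.3f"%(d@r,d@t,phi,phi+np.arctan2(d@t+.0155,d@r)*-1-(YAW-np.pi/2)))
E
python3 -c "
from h import *
stat()"
```

```text
t 5.925 [ 0.6106 -0.0725  0.019 ] [ 1.5  3.5 -3.1] radial 0.0575 tang -0.0159 phi -0.846 joint~ 0.917
```

Request:
{"api": "arm_command", "payload": {
  "plan": [
    [-0.03, -0.58, 0.13, 0.1, 0, 0, 0],
    [-0.03, -0.58, 0.13, 0.1, 0, 0, 0],
    [-0.03, -0.58, 0.13, 0.1, 0, 0, 0],
    [-0.03, -0.58, 0.13, 0.1, 0, 0, 0],
    [-0.03, -0.58, 0.13, 0.1, 0, 0, 0]
  ]
}}

```text
time: 6.55
position: [0.5934, -0.0933, 0.0218]
tool_rot: [0.456, 0.544, -0.44, 0.55]
ft_force: [2.0, 1.1, -1.0]
grip_width: 0.0005
```

```bash
python3 -c "
from h import *
stat(); print(arc(YAW-np.pi/2+.2,z=.02))"
```

```text
t 6.55 [ 0.5934 -0.0933  0.0218] [ 2.   1.1 -1. ] radial 0.0588 tang -0.0218 phi -1.373 joint~ 0.490
(array([ 0.13, -1.71,  0.11]), array([ 0.183, -0.01 , -0.022]))
```

Request:
{"api": "arm_command", "payload": {
  "plan": [
    [0.05, -0.6, 0.05, 0.06, 0, 0, 0],
    [0.05, -0.6, 0.05, 0.06, 0, 0, 0],
    [0, -0.5, 0.05, 0.06, 0, 0, 0],
    [0, -0.2, 0, 0, 0, 0, 0]
  ]
}}

```text
time: 7.05
position: [0.5805, -0.0998, 0.0229]
tool_rot: [0.511, 0.495, -0.487, 0.508]
ft_force: [2.5, 1.8, -1.7]
grip_width: 0.0006
```

```bash
python3 -c "
from h import *
stat(); print(arc(YAW-np.pi/2+.0,z=.02))
a=optics.camera('side')[0][190:310,225:345]
cv2.imwrite('pics/g5.png',cv2.resize((255*(a/255.)**.6).astype(np.uint8),None,fx=5,fy=5,interpolation=cv2.INTER_CUBIC))"
```

```text
t 7.05 [ 0.5805 -0.0998  0.0229] [ 2.5  1.8 -1.7] radial 0.0599 tang -0.0197 phi -1.566 joint~ 0.260
(array([ 0.23, -1.55,  0.  ]), array([ 0.19 , -0.014, -0.036]))
```

View pics/g5.png

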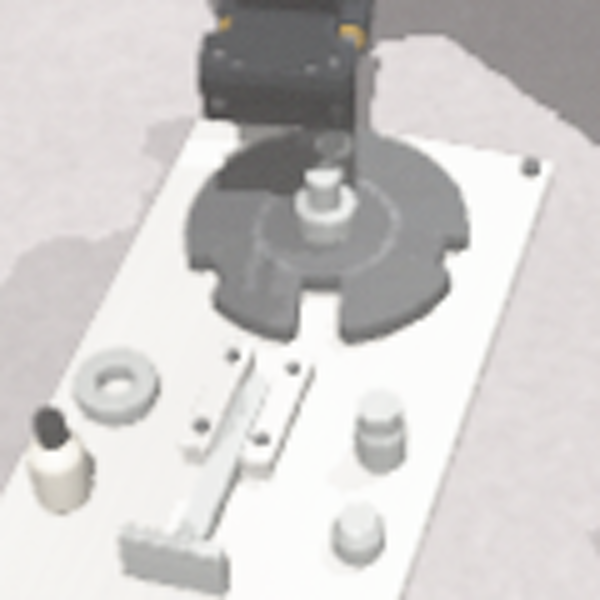

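```bash
cat >> h.py <<'E'
def slot(im=None,r=.056):
    "slot mid-angle about C on the disc top plane: bright/dark transitions on circles between floor and mouth"
    if im is None: im=optics.camera("side")[0]
    g=cv2.cvtColor(im,cv2.COLOR_BGR2GRAY).astype(np.float32)
    for r in(.046,.052,.058,.063):
        th=np.arange(-.9,.9,.004)+YAW+np.pi/2
        uv=np.array([proj("side",[C[0]+r*np.cos(t),C[1]+r*np.sin(t),.025]) for t in th],np.float32)
        s=cv2.remap(g,uv[:,0].copy(),uv[:,1].copy(),cv2.INTER_LINEAR).ravel(); b=s>(s.min()+s.max())/2
        i=np.flatnonzero(b); 
        if len(i): print(r,"edges",(th[i[[0,-1]]]-YAW-np.pi/2).round(3),"mid",((th[i[0]]+th[i[-1]])/2-YAW-np.pi/2).round(3),"width",(r*(th[i[-1]]-th[i[0]])).round(4))
E
python3 - <<'E'
from h import *
slot()
sp=lambda x,y:((x+.5)/5-.5+225,(y+.5)/5-.5+190)
for n,z,q in(("railR far L",.028,(310,368)),("rail near R",.028,(268,470)),("railL far",.028,(228,345)),("railL near",.028,(183,448)),("plate top back L",.046,(121,530)),("plate top back R",.046,(228,548)),("shaft top",.063,(324,177))):
    p=ray("side",sp(*q),z); print(n,p.round(4),fix(p).round(4))
E
```

```text
0.046 edges [-0.9    0.896] mid -0.002 width 0.0826
0.052 edges [0.08  0.416] mid 0.248 width 0.0175
0.058 edges [0.076 0.408] mid 0.242 width 0.0193
0.063 edges [0.092 0.396] mid 0.244 width 0.0192
railR far L [0.556  0.0635 0.028 ] [-0.0235  0.0209]
rail near R [0.5678 0.1278 0.028 ] [-0.0236  0.0863]
railL far [0.5983 0.0514 0.028 ] [0.0204 0.0168]
railL near [0.61   0.1175 0.028 ] [0.0197 0.0839]
plate top back L [0.6261 0.1804 0.046 ] [0.0239 0.1487]
plate top back R [0.5765 0.1869 0.046 ] [-0.0261  0.146 ]
shaft top [ 0.5591 -0.0346  0.063 ] [-0.0024 -0.0749]
```

Request:
{"api": "arm_command", "payload": {
  "plan": [
    [0, -0.5, 0.05, 0.06, 0, 0, 0],
    [0.05, -0.4, 0.03, 0.05, 0, 0, 0],
    [0.05, -0.3, 0.03, 0.03, 0, 0, 0],
    [0, -0.2, 0, 0, 0, 0, 0]
  ]
}}

```text
time: 7.65
position: [0.5707, -0.1018, 0.0229]
tool_rot: [0.547, 0.456, -0.519, 0.473]
ft_force: [2.9, 1.2, -1.6]
grip_width: 0.0004
```

```bash
python3 -c "
from h import *
import h
stat(); h.C=C-.002*fx+.005*fy; slot()"
```

```text
t 7.65 [ 0.5707 -0.1018  0.0229] [ 2.9  1.2 -1.6] radial 0.0598 tang -0.0185 phi -1.707 joint~ 0.099
0.046 edges [-0.088  0.224] mid 0.068 width 0.0144
0.052 edges [-0.096  0.256] mid 0.08 width 0.0183
0.058 edges [-0.068  0.236] mid 0.084 width 0.0176
0.063 edges [-0.068  0.228] mid 0.08 width 0.0186
```

Request:
{"api": "arm_command", "payload": {
  "plan": [
    [0, -0.35, 0.02, 0.03, 0, 0, 0],
    [0, -0.3, 0.0, 0.0, 0, 0, 0]
  ]
}}

```text
time: 7.95
position: [0.5647, -0.1016, 0.0228]
tool_rot: [0.554, 0.447, -0.526, 0.465]
ft_force: [3.0, 0.9, 0.2]
grip_width: 0.0007
```

```bash
python3 -c "
from h import *
import h
stat(); h.C=C-.002*fx+.005*fy; slot()
a=optics.camera('side')[0][190:310,225:345]
cv2.imwrite('pics/g6.png',cv2.resize((255*(a/255.)**.6).astype(np.uint8),None,fx=5,fy=5,interpolation=cv2.INTER_CUBIC))"
```

```text
t 7.95 [ 0.5647 -0.1016  0.0228] [3.  0.9 0.2] radial 0.0600 tang -0.0145 phi -1.738 joint~ 0.000
0.046 edges [-0.176  0.156] mid -0.01 width 0.0153
0.052 edges [-0.168  0.148] mid -0.01 width 0.0164
0.058 edges [-0.16  0.14] mid -0.01 width 0.0174
0.063 edges [-0.152  0.124] mid -0.014 width 0.0174
```

Request:
{"api": "arm_command", "payload": {
  "plan": [
    [0, 1.0, 0, 0, 0, 0, 0],
    [0, 1.5, 0, 0, 0, 0, 0],
    [-4, 0, 0, 0, 0, 0, 0],
    [-5, 0, 0, 0, 0, 0, 0]
  ]
}}

```text
time: 8.55
position: [0.5812, -0.1052, 0.11]
tool_rot: [0.55, 0.454, -0.529, 0.46]
ft_force: [1.1, 0.5, -0.4]
grip_width: 0.0002
```

```bash
python3 -c "
from h import *
import h
stat()
for n,p in(('oil',(.664,.135)),('sock',(.5195,.099)),('nut',(.5225,.152)),('bear',(.6507,.073))): print(n,fix(p).round(3))
P=O-.001*fx+(.19+.003)*fy; print(delta([*P,.1],YAW+np.pi,-1)); h.C=C-.002*fx+.005*fy; slot()"
```

```text
t 8.55 [ 0.5812 -0.1052  0.11  ] [ 1.1  0.5 -0.4] radial 0.0608 tang -0.0312 phi -1.737 joint~ 0.271
oil [0.07  0.111]
sock [-0.066  0.049]
nut [-0.073  0.102]
bear [0.068 0.048]
(array([  1.5 ,  -2.74, -33.36]), array([ 0.019, -0.017, -0.025]))
0.046 edges [-0.212  0.136] mid -0.038 width 0.016
0.052 edges [-0.188  0.14 ] mid -0.024 width 0.0171
0.058 edges [-0.172  0.112] mid -0.03 width 0.0165
0.063 edges [-0.164  0.1  ] mid -0.032 width 0.0166
```

Request:
{"api": "arm_command", "payload": {
  "plan": [
    [0, -0.4, -5.6, 0.02, -0.017, -0.025, 0],
    [0, -0.45, -5.6, 0, 0, 0, 0],
    [0, -0.45, -5.6, 0, 0, 0, 0],
    [0, -0.45, -5.6, 0, 0, 0, 0],
    [0, -0.45, -5.6, 0, 0, 0, 0],
    [0, -0.45, -5.4, 0, 0, 0, 0]
  ]
}}

```text
time: 9.35
position: [0.629, 0.2296, 0.1185]
tool_rot: [0.549, 0.442, -0.544, 0.455]
ft_force: [0.9, -0.6, -0.8]
grip_width: 0.0001
```

```bash
python3 -c "
from h import *
P=O-.001*fx+(.19+.003)*fy; print(robot.get_obs()['position'],delta([*P,.0],YAW+np.pi,-1))"
```

```text
[0.628995   0.22960146 0.1185439 ] (array([11.82, -2.09,  0.4 ]), array([-0.011,  0.007, -0.019]))
```

Request:
{"api": "arm_command", "payload": {
  "plan": [
    [0, -2.0, 0, -0.01, 0, -0.015, 0],
    [3.5, 0, 0, 0, 0, 0, 0],
    [3.5, 0, 0, 0, 0, 0, 0],
    [3, 0, 0, 0, 0, 0, 0],
    [1, 0, 0, 0, 0, 0, 0]
  ]
}}

```text
time: 9.98
position: [0.6084, 0.2357, 0.0056]
tool_rot: [-0.54, -0.451, 0.544, -0.456]
ft_force: [-0.5, -0.8, 0.6]
grip_width: 0.0003
```

```bash
python3 -c "
from h import *
P=O-.001*fx+(.19+.003)*fy; o=robot.get_obs();print(o['position'],fix(o['position']),o['ft_force'],delta([*P,.0],YAW+np.pi,-1)); finger()
a=optics.camera('side')[0][190:340,210:350]
cv2.imwrite('pics/g7.png',cv2.resize((255*(a/255.)**.6).astype(np.uint8),None,fx=4,fy=4,interpolation=cv2.INTER_CUBIC))"
```

```text
[0.60835024 0.2356628  0.00560367] [-0.00367348  0.19976085] [-0.54786152 -0.7762421   0.62635638] (array([0.57, 0.26, 0.67]), array([ 0.007,  0.009, -0.002]))
-70 2 y -7.0 -4.0 z -13.0 -13.0
-60 4 y -6.0 -1.0 z -13.0 -11.0
-50 6 y -5.0 4.0 z -12.0 -9.0
-40 11 y -11.0 2.0 z -11.0 6.0
-30 4 y -11.0 -9.0 z -11.0 1.0
```

View pics/g7.png

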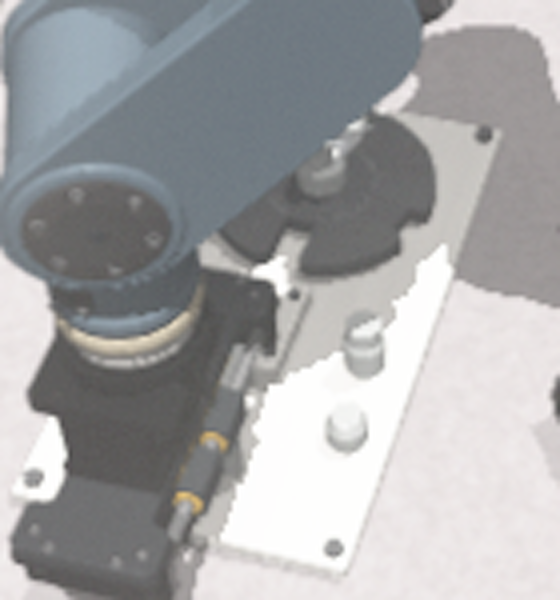

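Request:
{"api": "arm_command", "payload": {
  "plan": [
    [0.5, 0.25, 0.5, 0, 0, 0, 0],
    [0, 0, 1.0, 0, 0, 0, 0],
    [0, 0, 0.8, 0, 0, 0, 0],
    [0, 0, 0.8, 0, 0, 0, 0],
    [0, 0, 0.8, 0, 0, 0, 0],
    [0, 0, 0.8, 0, 0, 0, 0],
    [0, 0, 0.8, 0, 0, 0, 0]
  ]
}}

```text
time: 10.95
position: [0.6048, 0.1779, 0.0062]
tool_rot: [0.544, 0.449, -0.541, 0.458]
ft_force: [0.1, 1.1, -0.8]
grip_width: 0.0004
```

```bash
python3 -c "
from h import *
o=robot.get_obs();print(o['position'],fix(o['position']),o['ft_force'],o['grip_width'],delta([*(O+.1*fy),.0],YAW+np.pi,-1))"
```

```text
[0.60477961 0.17789877 0.00617514] [0.00344231 0.14232568] [ 0.11184466  1.1437617  -0.7699036 ] 0.000432438297250204 (array([ 0.63, -0.38,  4.23]), array([ 0.006,  0.005, -0.011]))
```

Request:
{"api": "arm_command", "payload": {
  "plan": [
    [0.05, -0.15, 0.7, 0, 0, 0, 0],
    [0.05, -0.15, 0.7, 0, 0, 0, 0],
    [0.05, -0.1, 0.7, 0, 0, 0, 0],
    [0, 0, 0.6, 0, 0, 0, 0]
  ]
}}

```text
time: 11.45
position: [0.5976, 0.1514, 0.0058]
tool_rot: [0.545, 0.449, -0.54, 0.458]
ft_force: [1.0, 2.0, 0.5]
grip_width: 0.0004
```

```bash
python3 -c "
from h import *
o=robot.get_obs();print(o['position'],fix(o['position']),o['ft_force'],o['grip_width'])
d=optics.camera('side')[1]
a=optics.camera('side')[0][190:340,210:350]
cv2.imwrite('pics/g8.png',cv2.resize((255*(a/255.)**.6).astype(np.uint8),None,fx=4,fy=4,interpolation=cv2.INTER_CUBIC))"
```

```text
[0.59757622 0.15142081 0.00579212] [0.00123237 0.1149745 ] [0.97544724 1.97145748 0.52533442] 0.00039363775363609115
```

Request:
{"api": "arm_command", "payload": {
  "plan": [
    [0, 0, 0.6, 0, 0, 0, 0],
    [0, 0, 0.5, 0, 0, 0, 0]
  ]
}}

```text
time: 11.8
position: [0.595, 0.1399, 0.0056]
tool_rot: [0.545, 0.449, -0.54, 0.458]
ft_force: [0.7, 2.4, 1.1]
grip_width: 0.0005
```

Request:
{"api": "arm_command", "payload": {
  "plan": [
    [0, 0, 0.4, 0, 0, 0, 0],
    [0, 0, 0.4, 0, 0, 0, 0]
  ]
}}

```text
time: 12.05
position: [0.594, 0.1335, 0.0057]
tool_rot: [0.547, 0.449, -0.54, 0.456]
ft_force: [1.8, 16.4, -0.0]
grip_width: 0.0005
```

```bash
python3 -c "
from h import *
o=robot.get_obs();print(o['position'],fix(o['position']),o['ft_force'],o['grip_width'])"
```

```text
[0.59398698 0.1334791  0.00566454] [0.00100469 0.09667871] [ 1.77537584 16.44393587 -0.02565357] 0.0005089940341213466
```

Firm stop (16 N) at fixture y ≈ 0.097, about where home is expected. I'll back off, lift clear and check.

Request:
{"api": "arm_command", "payload": {
  "plan": [
    [0, 0, -1.5, 0, 0, 0, 0],
    [0, 0, -2.0, 0, 0, 0, 0],
    [-5, 0, 0, 0, 0, 0, 0],
    [-5, 0, 0, 0, 0, 0, 0],
    [-5, 0, -3, 0, 0, 0, 0],
    [-3, 4, -5, 0, 0, 0, 0],
    [0, 4, -5, 0, 0, 0, 0],
    [0, 4, -5, 0, 0, 0, 0],
    [0, 4, -5, 0, 0, 0, 0],
    [0, 0, 0, 0, 0, 0, 0]
  ]
}}

```text
time: 13.3
position: [0.7828, 0.3683, 0.1803]
tool_rot: [-0.54, -0.451, 0.544, -0.458]
ft_force: [-0.5, 0.2, -0.9]
grip_width: 0.0002
```

```bash
python3 -c "
from h import *
S,d=optics.camera('side'); T=optics.camera('top')[0]
g=lambda a,f:cv2.resize((255*(a/255.)**.7).astype(np.uint8),None,fx=f,fy=f,interpolation=cv2.INTER_CUBIC)
a=g(S[200:335,205:345],4); b=g(T[165:265,285:375],2.6)
c=np.zeros((540,560+234,3),np.uint8); c[:540,:560]=a; c[:260,560:]=b; cv2.imwrite('pics/g9.png',c)
print(robot.get_obs()['position'],robot.get_obs()['ft_force'])"
```

```text
[0.78070702 0.36542642 0.18302646] [-0.50859238  0.11909701 -0.0253611 ]
```

View pics/g9.png

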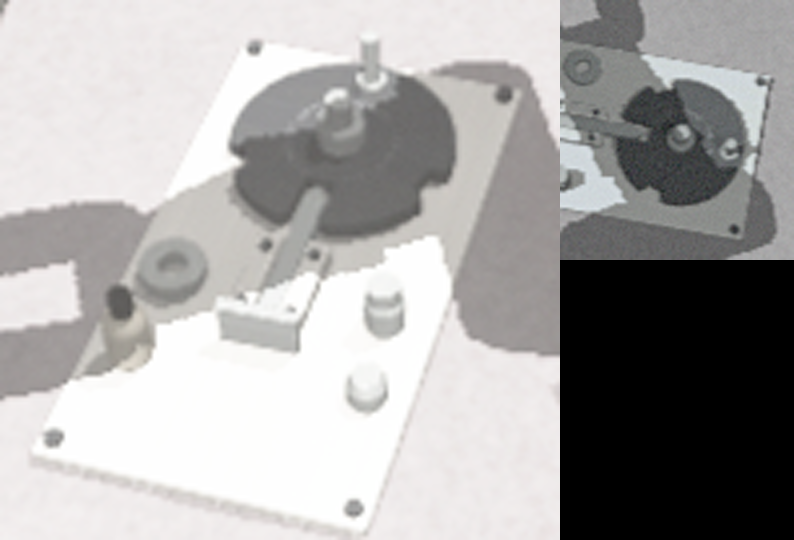

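```bash
python3 -c "
from h import *
s=lambda x,y:((x+.5)/4-.5+205,(y+.5)/4-.5+200)
for n,z,q in(('back L',.046,(219,312)),('back R',.046,(299,323)),('back R low',.014,(299,348)),('front L',.046,(222,295)),('tip',.026,(315,190)),('pin',.067,(371,38)),('shaft',.063,(337,92))):
  p=ray('side',s(*q),z);print(n,fix(p).round(4))"
```

```text
back L [0.0187 0.0938]
back R [-0.029   0.0897]
back R low [-0.0248  0.084 ]
front L [0.0215 0.0812]
tip [ 0.0015 -0.03  ]
pin [-0.0062 -0.1332]
shaft [ 0.0015 -0.0829]
```

```bash
python3 -c "
from h import *
A=[]
i=optics.camera_info('side');K=np.array(i['mtx'])
for _ in range(6):
  d=optics.camera('side')[1]; v,u=np.mgrid[200:250,260:320]; z=d[v,u]
  P=(np.linalg.inv(K)@np.stack([u.ravel(),v.ravel(),0*u.ravel()+1])*z.ravel()).T@Rm(i).T+i['position']
  A+=[[*fix(p),p[2]] for p in P if .045<p[2]<.075]
A=np.array(A); pin=A[A[:,1]<-.11]; sh=A[(A[:,1]>-.1)&(A[:,1]<-.05)]
a,b=np.median(pin,0),np.median(sh,0); print(len(pin),a,len(sh),b,'angle',np.arctan2(a[0]-b[0],.058))
slot()
o=robot.get_obs();print(o['time'],o['ft_force'])"
```

```text
201 [-0.00322681 -0.13391497  0.0589771 ] 339 [-0.00042881 -0.07513498  0.05890796] angle -0.048203971547033916
0.046 edges [-0.088  0.072] mid -0.008 width 0.0074
0.052 edges [-0.128  0.128] mid 0.0 width 0.0133
0.058 edges [-0.132  0.14 ] mid 0.004 width 0.0158
0.063 edges [-0.124  0.12 ] mid -0.002 width 0.0154
13.75 [-0.14582336 -0.79491091  0.10626471]
```

Disc angle is about −0.05 to 0, within tolerance, and the bar is home. Handing in.

```bash
python3 -c "
from h import *
print(workorder.hand_in())"
```

```text
the job is handed in; nothing more can be done
None
```

I turned the disc by its pin until the deep slot faced the bar, then pushed the bar home by its end plate. I then backed the arm off clear of everything and handed the job in at about 14 s. The hand-in gave no verdict.

**Last checks:**
- **Disc angle:** −0.05 rad from the pin and shaft depth points. The last slot reading gave about 0, but the bar was already in the slot, so it partly measured the bar. The last reading before the bar went in was −0.03. All are within the 0.1 limit.
- **Bar:** the push ended in a firm 16 N stop. The back of the end plate measured at fixture y ≈ 0.092, from a view that reads 3–5 mm too far out, so it is about at the 0.088 expected when home. The picture shows the bar flat in the slot with its plate against the rails.
- **Bystanders:** the four on the base plate (socket, bearing, oiler and nut) looked unmoved in the last picture, but I did not measure them. I did not recheck the screwdriver, mug, tin and mallet; the arm did not work near them.

**What disagreed:**
- **Finger height:** the real fingertips sit about 25 mm above the reported TCP. My first push passed over the pin without touching it; I found this from the depth image and pushed again lower.
- **Camera views:** the top and side views differ by a few mm, so the readings above carry that uncertainty.

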